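# Index the inspection stage to the next module

## Robot

A 6-joint arm with a two-finger parallel gripper is mounted at the origin on the work surface. World frame = base frame: x ahead of the robot, y to its left, z up, the work surface at z = 0. Lengths are in mm, angles in rad, forces in N, time in s.
With the tool pointing down it reaches from about 250 to 775 mm from the base axis. Payload 8.9 kg.
Tool frame: the origin (TCP) lies between the finger pads; the fingertips stand 19 mm ahead of it and the grasp point (between the pads) is the TCP; z points along the fingers, y is the line along which they close (so a half turn about z gives the same grasp; the last joint's range is limited). The gripper opens to 85 mm and grips with 20 to 120 N. Pads are 22 mm wide; open, the fingers measure 114 mm over their backs; the gripper's body (76 mm by 85 mm) begins 54 mm behind the grasp point. The pads swing forward as they close: fully open they stand 13 mm farther back than shut.
Start: joints at [1.15, 0.291, -0.153, 1.127, 0, 1.431], TCP at [145.989, 504.293, 214.305] pointing down, gripper open.
Joint ranges: [-2.52, 2.52], [-0.91, 1.74], [-1.3, 1.37], [-1.96, 2.02], [-1.52, 1.47], [-3.14, 3.14]. Speed limits (rad/s): [2.22, 2.22, 2.79, 3.14, 3.14, 3.14].

## Interface

Orientations are given as a rotation vector (axis times angle).
In Python, from station import ctrl gives the robot as it stands.
- The arm moves only by the tool send_rows, never from a script. Its argument "series" is a list of rows, each a list of 5 numbers: the shift along the tool's x, y, z each as a share of 0.05 m, from -1 to 1, then the turn about the tool's z as a share of pi/4 rad, from -1 to 1, then the opening, from 0 (shut) to 1 (fully open). A call has exactly 10 rows; each row shifts and turns the commanded pose from where the row before left it, along the tool's axes as they then stand; what a row does not reach is not made up. A row lasts 1/10 s, in which the tool goes at most 50 mm and 8.59 degrees, less where a joint would pass 70% of its speed; a pose out of reach is approached as far as the arm can. A call with a number of a shift or a turn outside -1 to 1 is refused whole. A call with a gripper value outside its range is refused whole. The fingers move at their own pace and stop on an object; "grip_force" is the grip in N (left out, the last holds). Time passes only in rows, so rows that do not move let the fingers close, or fill a call up. It gives the time, the measured TCP pose, the force, the opening and the grip force at its end, in the units of the state.
- ctrl.get_obs(): the state, without advancing time (a new reading comes with each control period).
- ctrl.read_camera(name): name is "scene" or "side" or "wrist"; returns a dict with "frame" (480x640x3 uint8, red, green, blue), "z_map" (480x640 float32, mm along the optical axis (not along the pixel's ray), 0 where there is no reading), "K" (3x3 intrinsics, pixels), "k1" (the pictures are not rectified: a ray, as slopes to the right and down, at radius r is drawn at 1 + k1 r^2 times it, then the intrinsics apply), "view" (4x4, takes a point from world to camera coordinates); the wrist camera has in their place "hand_eye" (4x4, takes a point from camera to tool coordinates, whose origin is the TCP and whose axes are the flange's). Camera axes: x right, y up, looking along -z (the intrinsics and any distortion apply to the point x, -y, -z); pixel columns grow to the right and rows downward; lengths in mm; the calibration is good to about 2 mm. A picture is of the moment at which its call begins: read the wrist's pose just before it.
- ctrl.close_job(): hands the job in; it is judged then, once.
The state is a dict: "t": time; "joint_positions": joint angles; "joint_vel": joint speeds; "joint_torque": joint torques, N m; "position": TCP position; "ee_rot": TCP orientation; "wrist_force": force on the tool from outside, world axes, zero at the start; "moment": the same for the moment, N m; "width": finger opening in mm; "grasp_force": force on a finger pad.
Only numpy, scipy, OpenCV 4.12 (cv2) and the standard library are available. Lean on these libraries where they do the work, as an engineer would, in place of code of your own. Each camera call takes 0.05 s, during which the arm holds its last target. There are 200 camera calls.

## Task

Bring the next module under the scope: press the dished button of the stage's index plunger down until its key is out of the notch, swing it round anticlockwise (seen from above) to the very next notch, one eighth of a turn, and let it spring fully up there so that the stage is locked again, then move clear. Only press and push; the modules must stay lying in their nests, and the other things on the bench must be left where they are.

Things in the scene. Friction and masses are not known exactly. Their poses are not given: they have to be found in the camera images.
- indexer: Rotary indexing stage, fixed to the bench: cream round base 250 mm across; origin: centre of its underside, on the upright turning axis, z up. On its +x side stands a fixed 176 mm high post with a small tilted camera-scope that looks down at the platen, 85 to 190 mm from the axis.
- ring (a point): Centre of the top of the fixed steel index ring, 52 mm above the bench, on the turning axis. The ring is 240 mm across and 7 mm thick; its rim has eight notches 45 degrees apart, each 16 mm wide.
- platen (a joint): Turn of the platen, rad, positive anticlockwise seen from above; 0 (within 0.03) is its starting notch, 0.785 the next one anticlockwise. Aluminium disc 190 mm across, top 68 mm above the bench; about 0.12 N m of friction (1 N at the plunger), stays where it is left. An arm on it carries the plunger 140 mm from the axis.
- plunger (a joint): Travel of the index plunger, m: 0 fully up, 0.012 fully down; spring 3 N at the top, 8 N at the bottom. Up, its 9 mm wide key sits in a notch (3.5 mm play either way) and locks the platen. From 7 mm down (better 9) the key is below the ring and the platen turns; let go between notches it stays 7 mm down, over a notch it springs fully up.
- dish (a point): Centre of the floor of the plunger's button, a round grey dish open upward, 58 mm across outside, 50 inside, rim 10 mm high; 94 mm above the bench when up, goes down with the plunger and turns with the platen, 140 mm from the axis, outside its rim. Starts on the side away from the scope. A fingertip pressed into it can carry it round.
- module0: Loose converter module, 26 x 16 x 11 mm, green board with a black core, lying in a nest of the platen; origin: centre of the underside.
- nest0 (a point): Centre of the floor of the nest in which module0 lies: 32 x 22 mm inside, with lips 3 mm high, 62 mm from the axis; turns with the platen.
- module1: Loose converter module, 26 x 16 x 11 mm, green board with a black core, lying in a nest of the platen; origin: centre of the underside.
- nest7 (a point): Centre of the floor of the nest in which module1 lies: 32 x 22 mm inside, with lips 3 mm high, 62 mm from the axis; turns with the platen.
- module2: Loose converter module, 26 x 16 x 11 mm, green board with a black core, lying in a nest of the platen; origin: centre of the underside.
- nest6 (a point): Centre of the floor of the nest in which module2 lies: 32 x 22 mm inside, with lips 3 mm high, 62 mm from the axis; turns with the platen.
- module3: Loose converter module, 26 x 16 x 11 mm, green board with a black core, lying in a nest of the platen; origin: centre of the underside.
- nest2 (a point): Centre of the floor of the nest in which module3 lies: 32 x 22 mm inside, with lips 3 mm high, 62 mm from the axis; turns with the platen.
- module4: Loose converter module, 26 x 16 x 11 mm, green board with a black core, lying in a nest of the platen; origin: centre of the underside.
- nest4 (a point): Centre of the floor of the nest in which module4 lies: 32 x 22 mm inside, with lips 3 mm high, 62 mm from the axis; turns with the platen.
- tweezers: Bystander: steel tweezers lying on the bench, 120 mm long, 7 mm high. Origin: on its underside.
- screwdriver: Bystander: screwdriver lying on the bench beside the stage. Origin: on its underside.
- parts_tray: Bystander: black divided tray, 90 x 130 x 25 mm. Origin: on its underside.
- flux_bottle: Bystander: white bottle, 48 mm across, 130 mm high. Origin: on its underside.
- mug: Bystander: white mug, 80 mm across, 90 mm high. Origin: on its underside.
- reel: Bystander: white component reel lying flat, 150 mm across, 13 mm high. Origin: on its underside.

How it is judged (in metres and radians):
On the way, in this order (a step that is already met when the one before it is completed fails the run):
1. the plunger is pressed down out of its starting notch (value of joint plunger between 0.0075 and 1 m and value of joint platen between -0.1 and 0.1 rad), for 0.1 s.
2. the platen is turned well away from the starting notch, anticlockwise (value of joint platen above 0.35 rad), for 0.05 s.
At the end, for the whole second after the job is handed in: The platen stands at the next notch anticlockwise (0.785 rad, within 0.045) and at rest, the plunger is fully up (within 2 mm) and every module lies in its nest (within 8 mm) (value of joint platen between 0.740398 and 0.830398 rad and value of joint plunger below 0.002 m and velocity of joint platen between -0.05 and 0.05 rad/s and distance between module0 and nest0 below 0.008 m and distance between module1 and nest7 below 0.008 m and distance between module2 and nest6 below 0.008 m and distance between module3 and nest2 below 0.008 m and distance between module4 and nest4 below 0.008 m); the robot touches nothing.
It fails at once if the platen is turned past the next notch (beyond 1.0 rad) (value of joint platen above 1 rad).
It fails at once if the platen is turned the wrong way (beyond -0.2 rad) (value of joint platen below -0.2 rad).
It fails at once if a module is lifted or knocked out of its nest (more than 15 mm) (distance between module0 and nest0 above 0.015 m or distance between module1 and nest7 above 0.015 m or distance between module2 and nest6 above 0.015 m or distance between module3 and nest2 above 0.015 m or distance between module4 and nest4 above 0.015 m).
It fails at once if another thing on the bench is moved by more than 25 mm (distance of any of tweezers, screwdriver, parts_tray, flux_bottle, mug, reel from where it was at the start of the episode above 0.025 m).
It also fails if it takes over 40 s, if anything falls off the work surface, if the arm or the gripper's body presses on something with over 40 N, if the wrist force passes 120 N, or if a joint passes its speed limit or range.

## Working session

There is one attempt and no reset: what is moved stays moved. The work goes in short steps, Python scripts to look and compute and a tool call to move; the robot and the scene stay as the last step left them, time stands still between calls to the robot, and variables do not carry over. Pictures are saved under pics/ and viewed, at most 10 in all, crops included, and the job is handed in when it is done.

Besides the shell and the picture viewer there is one more tool, called after "Emit:" as name(argument=value, ...), one argument or row to a line, values as JSON. send_rows: Moves the arm, as the interface text tells. Shift numbers are shares of 0.05 m and turn numbers shares of pi/4 rad, none past 1 either way. Its arguments: {"type":"object","properties":{"series":{"type":"array","items":{"type":"array","items":{"type":"number","minimum":-1,"maximum":1}}},"grip_force":{"type":"number"}},"required":["series"]}

```bash
mkdir -p pics
cat > h.py <<'E'
import numpy as np, cv2
from station import ctrl
def grab(n):
    o=ctrl.get_obs(); c=ctrl.read_camera(n); return o,c
def cloud(c,T):
    # T camera->world
    K=c["K"];k1=c["k1"]
    v,u=np.mgrid[0:480,0:640].astype(np.float64)
    p=cv2.undistortPoints(np.stack([u.ravel(),v.ravel()],1)[:,None],K,np.array([k1,0,0,0.]))[:,0]
    z=c["z_map"].ravel()
    P=np.stack([p[:,0]*z,-p[:,1]*z,-z,np.ones_like(z)],1)@T.T
    P=P[:,:3]; P[z==0]=np.nan
    return P.reshape(480,640,3)
E
python3 - <<'E'
from h import *
print({k:np.round(v,3) for k,v in ctrl.get_obs().items()})
for n in ("scene","side"):
    o,c=grab(n); cv2.imwrite(f"pics/{n}0.png",c["frame"][...,::-1]); P=cloud(c,np.linalg.inv(c["view"])); np.save(n+".npy",P)
    print(n,c["k1"],np.round(np.linalg.inv(c["view"])[:3,3]))
E
```

```text
{'t': np.float64(0.0), 'joint_positions': array([ 1.15 ,  0.291, -0.154,  1.127,  0.   ,  1.431]), 'joint_vel': array([-0.   , -0.001,  0.002,  0.   , -0.001, -0.001]), 'joint_torque': array([-3.0000e-03, -5.3715e+01,  3.3137e+01,  1.6000e-02, -1.0000e-03,
        0.0000e+00]), 'position': array([145.79 , 503.872, 213.755]), 'ee_rot': array([-4.41e-01, -3.11e+00,  2.00e-03]), 'wrist_force': array([-0.113, -0.006, -0.032]), 'moment': array([-0.02 , -0.021,  0.009]), 'grasp_force': np.float64(0.0), 'width': np.float64(85.178)}
scene 0.021861859601282015 [990. 806. 976.]
side -0.10769361129342812 [-205. -817. 1150.]
```

View pics/scene0.png

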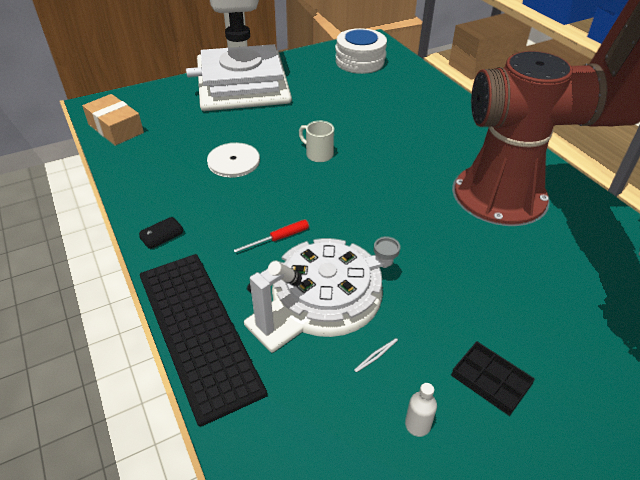

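View pics/side0.png

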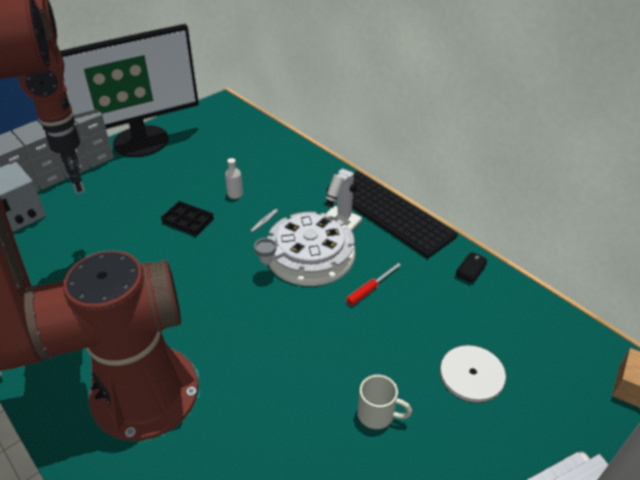

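The scene view shows the stage at about (328,270) with the dish at (387,247). In the side view the dish is at (265,247) and the stage at (310,238). The arm is clear of everything. Next I fit positions from the depth maps.

```bash
cat > fit.py <<'E'
from h import *
from scipy.optimize import least_squares
def circ(q,r=None):
    f=(lambda p:np.hypot(q[:,0]-p[0],q[:,1]-p[1])-(p[2] if r is None else r))
    x0=list(q[:,:2].mean(0))+([r or 100] if r is None else [])
    return least_squares(f,x0,loss="soft_l1",f_scale=2).x
for n,c0,d0 in (("scene",(328,270),(387,247)),("side",(310,238),(265,247))):
    P=np.load(n+".npy"); print(n,"centre px",P[c0[1],c0[0]].round(),"dish px",P[d0[1],d0[0]].round())
    D=P[d0[1],d0[0]]; Q=P.reshape(-1,3)
    near=np.hypot(*(Q[:,:2]-D[:2]).T)<50
    q=Q[near&(Q[:,2]>97)&(Q[:,2]<112)]; print("rim",len(q),circ(q,27).round(1),q.max(0).round(),q.min(0).round())
    C=P[c0[1],c0[0]]; rr=np.hypot(*(Q[:,:2]-C[:2]).T)
    m=(rr<150)&(abs(Q[:,2]-68)<4); q=Q[m]; 
    # outer edge of platen: angular bins max radius
    for it in range(3):
        v=q[:,:2]-C[:2]; a=np.degrees(np.arctan2(v[:,1],v[:,0]))//10; r=np.hypot(*v.T)
        e=np.array([q[(a==k)&(r<110)][np.argmax(r[(a==k)&(r<110)])] for k in np.unique(a) if ((a==k)&(r<110)).sum()])
        s=circ(e); C=np.r_[s[:2],68]
    print("platen",s.round(1),len(e),q[:,2].mean())
    m=(rr<150)&(Q[:,2]>120); q=Q[m]
    if len(q): print("post",q.mean(0).round(),q.max(0).round(), q.min(0).round())
E
python3 fit.py
```

```text
scene centre px [590.  93.  79.] dish px [447. 105.  95.]
rim 252 [453.7 110.3] [482. 142. 109.] [426.  81.  97.]
platen [590.5  89.7  95.2] 36 68.97722560568538
post [710. 126. 164.] [739. 141. 194.] [667. 103. 121.]
side centre px [579.  78.  71.] dish px [449. 108.  98.]
rim 136 [448.3 107.5] [477. 138. 109.] [420.  78.  97.]
platen [585.3  86.9  94.7] 36 68.000664232774
post [696. 111. 156.] [726. 134. 192.] [660.  94. 120.]
```

Emit:
send_rows(
  series=[
    [-0.4, -0.3, 0, 0, 0],
    [-0.4, -0.3, 0, 0, 0],
    [-0.4, -0.3, 0, 0, 0],
    [-0.4, -0.3, 0, 0, 0],
    [-0.4, -0.3, 0, 0, 0],
    [-0.4, -0.3, 0, 0, 0],
    [-0.4, -0.3, 0, 0, 0],
    [-0.4, -0.3, 0, 0, 0],
    [-0.4, -0.3, 0, 0, 0],
    [-0.4, -0.3, 0, 0, 0],
  ],
  grip_force=40,
)

```text
t: 1.1
position: [296.7, 303.6, 214.1]
ee_rot: [-0.441, -3.11, 0.0]
wrist_force: [0.2, 1.0, 0.7]
width: 0.1
grasp_force: 0.0
```

Emit:
send_rows(
  series=[
    [-0.4, -0.3, 0, 0, 0],
    [-0.4, -0.3, 0, 0, 0],
    [-0.4, -0.3, 0, 0, 0],
    [-0.4, -0.3, 0, 0, 0],
    [-0.4, -0.3, 0, 0, 0],
    [-0.4, -0.3, 0, 0, 0],
    [-0.4, -0.3, 0, 0, 0],
    [0, 0, 0, 0, 0],
    [0, 0, 0, 0, 0],
    [0, 0, 0, 0, 0],
  ],
)

```text
t: 2.1
position: [401.1, 165.2, 214.2]
ee_rot: [-0.44, -3.11, -0.0]
wrist_force: [-0.3, -0.3, 0.4]
width: -0.1
grasp_force: 0.0
```

Run:
```python
from h import *
from scipy.spatial.transform import Rotation as R
o,c=grab("wrist"); cv2.imwrite("pics/w1.png",c["frame"][...,::-1])
T=np.eye(4); T[:3,:3]=R.from_rotvec(o["ee_rot"]).as_matrix(); T[:3,3]=o["position"]
np.save("wrist.npy",cloud(c,T@c["hand_eye"])); print(T.round(3),c["hand_eye"].round(2),o["t"],o["width"])
```

```text
[[-9.61000e-01  2.78000e-01 -1.00000e-03  4.01057e+02]
 [ 2.78000e-01  9.61000e-01  0.00000e+00  1.65208e+02]
 [ 1.00000e-03 -0.00000e+00 -1.00000e+00  2.14153e+02]
 [ 0.00000e+00  0.00000e+00  0.00000e+00  1.00000e+00]] [[   0.      0.96    0.28   71.59]
 [   1.     -0.      0.      0.35]
 [   0.      0.28   -0.96 -159.98]
 [   0.      0.      0.      1.  ]] 2.1 -0.14040950047262032
```

View pics/w1.png

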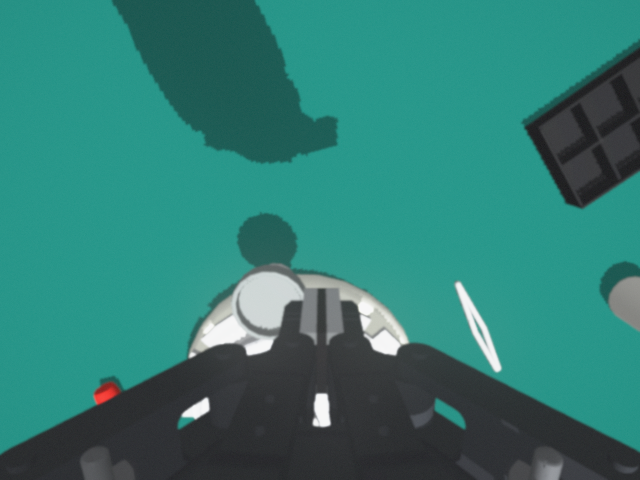

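The wrist picture shows the dish at (268,302), with the closed fingertips at about (320,295) covering its right edge. Next I fit the rim.

Run:
```python
import numpy as np
from scipy.optimize import least_squares
P=np.load("wrist.npy")
print(P[302,268].round(1),P[290,260].round(1))
q=P[255:345,225:310].reshape(-1,3)
for lo,hi in((90,98),(101,107)):
    s=q[(q[:,2]>lo)&(q[:,2]<hi)]; print(lo,len(s),np.median(s,0).round(1),s.min(0).round(1),s.max(0).round(1))
    for r in (27,None):
        f=lambda p:np.hypot(s[:,0]-p[0],s[:,1]-p[1])-(p[2] if r is None else r)
        if lo>100: print(least_squares(f,[450,108]+([27] if r is None else []),loss="soft_l1").x.round(1))
```

```text
[450.  108.4  94.5] [438.5 105.7  94.8]
90 2613 [447.4 107.1  94.5] [420.7  85.2  90.1] [475.1 139.2  98. ]
101 943 [437.9 101.  104. ] [421.   81.2 101. ] [476.8 138.6 106.6]
[449.2 110.9]
[449.  110.7  26.7]
```

Emit:
send_rows(
  series=[
    [-0.312, -0.196, 0, 0, 0],
    [-0.312, -0.196, 0, 0, 0],
    [-0.312, -0.196, 0, 0, 0],
    [-0.312, -0.196, 0, 0, 0],
    [0, 0, 0.32, 0, 0],
    [0, 0, 0.32, 0, 0],
    [0, 0, 0.32, 0, 0],
    [0, 0, 0.32, 0, 0],
    [0, 0, 0.32, 0, 0],
    [0, 0, 0, 0, 0],
  ],
)

```text
t: 3.15
position: [448.9, 110.4, 132.8]
ee_rot: [-0.439, -3.108, 0.001]
wrist_force: [-0.9, -0.2, -0.1]
width: 0.2
grasp_force: 0.0
```

Emit:
send_rows(
  series=[
    [0, 0, 0.1, 0, 0],
    [0, 0, 0.1, 0, 0],
    [0, 0, 0.1, 0, 0],
    [0, 0, 0.05, 0, 0],
    [0, 0, 0.05, 0, 0],
    [0, 0, 0, 0, 0],
    [0, 0, 0, 0, 0],
    [0, 0, 0, 0, 0],
    [0, 0, 0, 0, 0],
    [0, 0, 0, 0, 0],
  ],
)

```text
t: 4.15
position: [450.8, 109.8, 114.4]
ee_rot: [0.441, 3.11, 0.0]
wrist_force: [0.7, 0.6, -1.0]
width: 0.1
grasp_force: 0.0
```

Run:
```python
from h import *
o,c=grab("wrist"); cv2.imwrite("pics/w2.png",c["frame"][...,::-1]); print(o["position"],o["wrist_force"],o["t"])
```

```text
[450.75878981 109.78965938 114.39465792] [ 0.6624225   0.62411296 -0.96707725] 4.15
```

View pics/w2.png

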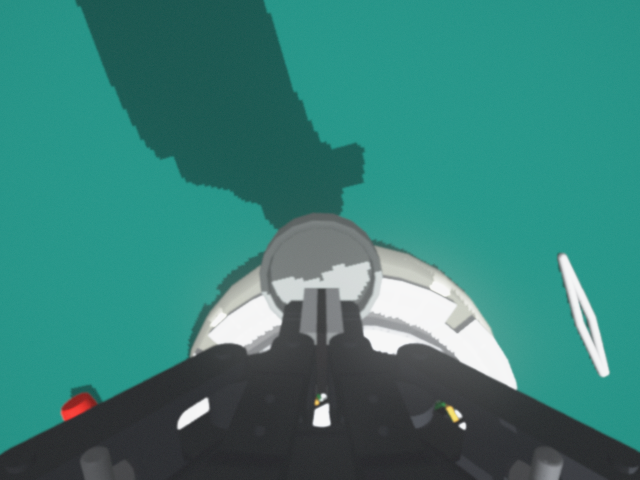

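The tip is inside the dish, column-centred at about (321,290), with the rim running from columns 261 to 382. Along the row direction it looks off-centre, so I check it numerically.

Run:
```python
from h import *
from scipy.optimize import least_squares
from scipy.spatial.transform import Rotation as R
o,c=grab("wrist")
P=cloud(c,c["hand_eye"])  # tool frame
for px in((283,308),(283,336),(293,308),(293,336),(300,308),(300,336),(300,290),(300,322),(320,308)): print(px,P[px].round(1))
q=P[205:300,250:395].reshape(-1,3); s=q[(q[:,2]<13)&(q[:,2]>6)]
Rt=R.from_rotvec(o["ee_rot"]).as_matrix()
x=least_squares(lambda p:np.hypot(s[:,0]-p[0],s[:,1]-p[1])-27,[0,0],loss="soft_l1").x
print(len(s),"rim centre in tool",x,"world",(Rt@np.r_[x,0])[:2]+o["position"][:2])
```

```text
(283, 308) [-4.6 -6.1 20. ]
(283, 336) [-4.5  7.7 19.8]
(293, 308) [ 10.8  -4.5 -25.9]
(293, 336) [ 11.2   5.8 -26.6]
(300, 308) [ 10.9  -4.3 -32. ]
(300, 336) [ 10.6   5.7 -31.4]
(300, 290) [-13.7 -15.2  19.7]
(300, 322) [ 11.3   0.7 -32.9]
(320, 308) [ 11.2  -3.8 -47.4]
2043 rim centre in tool [1.33979064 0.24772112] world [449.54410424 110.42582502]
```

Emit:
send_rows(
  series=[
    [0, 0, 0.04, 0, 0],
    [0, 0, 0.04, 0, 0],
    [0, 0, 0.04, 0, 0],
    [0, 0, 0.04, 0, 0],
    [0, 0, 0.04, 0, 0],
    [0, 0, 0, 0, 0],
    [0, 0, 0, 0, 0],
    [0, 0, 0, 0, 0],
    [0, 0, 0, 0, 0],
    [0, 0, 0, 0, 0],
  ],
)

```text
t: 5.25
position: [450.8, 109.8, 104.4]
ee_rot: [0.441, 3.11, 0.0]
wrist_force: [-0.5, 0.5, -0.4]
width: 0.3
grasp_force: 0.0
```

```bash
cat > floor.py <<'E'
from h import *
from scipy.optimize import least_squares
from scipy.spatial.transform import Rotation as R
o,c=grab("wrist")
T=np.eye(4); T[:3,:3]=R.from_rotvec(o["ee_rot"]).as_matrix(); T[:3,3]=o["position"]
P=cloud(c,T@c["hand_eye"])
import sys
for r in (240,255,270,280): print(r,P[r,[300,321,340],2].round(1))
q=P[190:300,240:405].reshape(-1,3)
s=q[(np.hypot(q[:,0]-o["position"][0],q[:,1]-o["position"][1])<45)&(q[:,2]>88)&(q[:,2]<112)]
h,e=np.histogram(s[:,2],bins=np.arange(78,112,1)); print(dict(zip(e[:-1],h)))
print(o["t"],o["position"].round(1),o["wrist_force"].round(2),o["joint_torque"].round(2))
cv2.imwrite(f"pics/f{o['t']:.2f}.png",c["frame"][...,::-1])
E
python3 floor.py
```

```text
240 [94.2 94.8 94.7]
255 [95.  94.9 93.9]
270 [94.3 94.2 93.8]
280 [95.2 93.8 93.8]
{np.int64(78): np.int64(0), np.int64(79): np.int64(0), np.int64(80): np.int64(0), np.int64(81): np.int64(0), np.int64(82): np.int64(0), np.int64(83): np.int64(0), np.int64(84): np.int64(0), np.int64(85): np.int64(0), np.int64(86): np.int64(0), np.int64(87): np.int64(0), np.int64(88): np.int64(1), np.int64(89): np.int64(17), np.int64(90): np.int64(43), np.int64(91): np.int64(52), np.int64(92): np.int64(99), np.int64(93): np.int64(1239), np.int64(94): np.int64(3238), np.int64(95): np.int64(1062), np.int64(96): np.int64(115), np.int64(97): np.int64(79), np.int64(98): np.int64(85), np.int64(99): np.int64(77), np.int64(100): np.int64(72), np.int64(101): np.int64(70), np.int64(102): np.int64(147), np.int64(103): np.int64(638), np.int64(104): np.int64(1005), np.int64(105): np.int64(225), np.int64(106): np.int64(8), np.int64(107): np.int64(1), np.int64(108): np.int64(0), np.int64(109): np.int64(0), np.int64(110): np.int64(0)}
5.25 [450.8 109.8 104.4] [-0.48  0.51 -0.44] [ -0.   -47.81  28.36   0.    -0.    -0.  ]
```

The floor is still at 94 mm, so there is no contact yet and the tip is shorter than stated. I go on down in small steps.

Emit:
send_rows(
  series=[
    [0, 0, 0.03, 0, 0],
    [0, 0, 0.03, 0, 0],
    [0, 0, 0.03, 0, 0],
    [0, 0, 0, 0, 0],
    [0, 0, 0, 0, 0],
    [0, 0, 0, 0, 0],
    [0, 0, 0, 0, 0],
    [0, 0, 0, 0, 0],
    [0, 0, 0, 0, 0],
    [0, 0, 0, 0, 0],
  ],
)

```text
t: 6.3
position: [450.7, 109.8, 99.8]
ee_rot: [0.441, 3.11, -0.0]
wrist_force: [0.4, 0.3, -0.7]
width: -0.1
grasp_force: 0.0
```

```bash
python3 floor.py|tail -1
```

```text
6.3 [450.7 109.8  99.8] [ 0.37  0.31 -0.69] [ -0.   -47.96  28.12   0.    -0.     0.  ]
```

Run:
```python
from h import *
ims=[]
for n,(u,v) in (("scene",(387,235)),("side",(265,240))):
    o,c=grab(n); f=c["frame"][v-70:v+50,u-65:u+65,::-1]; ims.append(cv2.resize(f,None,fx=3,fy=3,interpolation=cv2.INTER_CUBIC))
    P=cloud(c,np.linalg.inv(c["view"])).reshape(-1,3)
    m=np.hypot(P[:,0]-450.7,P[:,1]-109.8)<17; s=P[m]; h,e=np.histogram(s[:,2],bins=np.arange(85,220,5)); print(n,dict(zip(e[:-1].tolist(),h.tolist())))
o,c=grab("wrist"); print(c["K"])
cv2.imwrite("pics/close.png",np.hstack(ims))
```

```text
scene {85: 0, 90: 54, 95: 69, 100: 0, 105: 0, 110: 0, 115: 1, 120: 7, 125: 14, 130: 18, 135: 19, 140: 15, 145: 15, 150: 4, 155: 5, 160: 3, 165: 8, 170: 7, 175: 0, 180: 8, 185: 3, 190: 1, 195: 0, 200: 0, 205: 0, 210: 3}
side {85: 5, 90: 51, 95: 31, 100: 0, 105: 0, 110: 0, 115: 5, 120: 9, 125: 11, 130: 14, 135: 11, 140: 17, 145: 7, 150: 0, 155: 2, 160: 3, 165: 7, 170: 1, 175: 2, 180: 4, 185: 5, 190: 2, 195: 3, 200: 2, 205: 2, 210: 4}
[[394.40488604   0.         321.16735813]
 [  0.         394.40488604 237.44843561]
 [  0.           0.           1.        ]]
```

View pics/close.png

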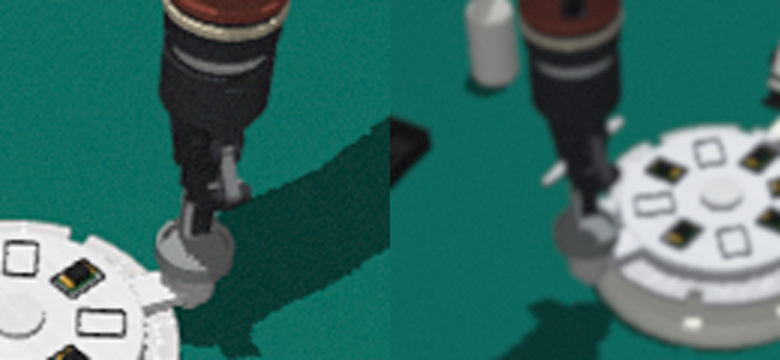

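Both crops show the closed fingertips ending at z≈118, about 19 mm above the reported TCP (99.8) and about 24 mm above the dish floor. So the stated tip offset does not hold: the tip sits about 19 mm behind the reported TCP. I will trust the images and descend until there is force.

Emit:
send_rows(
  series=[
    [0, 0, 0.08, 0, 0],
    [0, 0, 0.08, 0, 0],
    [0, 0, 0.08, 0, 0],
    [0, 0, 0.08, 0, 0],
    [0, 0, 0.04, 0, 0],
    [0, 0, 0, 0, 0],
    [0, 0, 0, 0, 0],
    [0, 0, 0, 0, 0],
    [0, 0, 0, 0, 0],
    [0, 0, 0, 0, 0],
  ],
)

```text
t: 7.5
position: [450.8, 109.8, 81.9]
ee_rot: [0.441, 3.11, 0.0]
wrist_force: [0.3, 0.4, 0.3]
width: 0.2
grasp_force: 0.0
```

Emit:
send_rows(
  series=[
    [0, 0, 0.04, 0, 0],
    [0, 0, 0.04, 0, 0],
    [0, 0, 0.04, 0, 0],
    [0, 0, 0, 0, 0],
    [0, 0, 0, 0, 0],
    [0, 0, 0, 0, 0],
    [0, 0, 0, 0, 0],
    [0, 0, 0, 0, 0],
    [0, 0, 0, 0, 0],
    [0, 0, 0, 0, 0],
  ],
)

```text
t: 8.5
position: [450.7, 109.8, 75.8]
ee_rot: [0.441, 3.11, 0.0]
wrist_force: [-1.3, -0.0, 3.2]
width: 0.2
grasp_force: 1.4
```

```bash
python3 floor.py|sed '5d'
```

```text
240 [91.5 97.2 94.4]
255 [104.9 103.5 103.3]
270 [92.9 93.4 93.4]
280 [94.1 93.5 93.9]
8.5 [450.7 109.8  75.8] [-1.31 -0.    3.2 ] [-4.000e-02 -4.760e+01  2.631e+01 -2.100e-01 -0.000e+00 -0.000e+00]
```

Contact at TCP z≈76 with 3.2 N, which matches the spring preload. Now I press 10 mm.

Emit:
send_rows(
  series=[
    [0, 0, 0.04, 0, 0],
    [0, 0, 0.04, 0, 0],
    [0, 0, 0.04, 0, 0],
    [0, 0, 0.04, 0, 0],
    [0, 0, 0.04, 0, 0],
    [0, 0, 0, 0, 0],
    [0, 0, 0, 0, 0],
    [0, 0, 0, 0, 0],
    [0, 0, 0, 0, 0],
    [0, 0, 0, 0, 0],
  ],
)

```text
t: 9.55
position: [450.7, 109.8, 65.8]
ee_rot: [0.441, 3.11, 0.0]
wrist_force: [-3.0, -0.3, 6.9]
width: 0.1
grasp_force: 3.3
```

```bash
python3 floor.py|sed '5d'
python3 - <<'E'
import numpy as np
C=np.array([588,88.3]); p0=np.array([450.,110.]); a0=np.arctan2(*(p0-C)[::-1]); 
Rt=np.array([[-.961,.278],[.278,.961]])
pts=[C+140*np.array([np.cos(a0+np.radians(a)),np.sin(a0+np.radians(a))]) for a in np.arange(0,51,4.5)]
for i in range(11): print(i,pts[i].round(1),(Rt@(pts[i+1]-pts[i])/50).round(3))
E
```

```text
240 [82.4 87.3 84. ]
255 [93.4 92.8 94.2]
270 [83.6 83.  83.6]
280 [82.8 83.5 83. ]
9.55 [450.7 109.8  65.8] [-2.99 -0.32  6.94] [ -0.11 -46.33  25.29  -0.67   0.    -0.  ]
0 [449.7 110. ] [-0.036 -0.217]
1 [448.4  99.1] [-0.053 -0.213]
2 [448.   88.1] [-0.07  -0.209]
3 [448.4  77.2] [-0.086 -0.203]
4 [449.7  66.2] [-0.101 -0.195]
5 [451.9  55.5] [-0.116 -0.187]
6 [454.9  44.9] [-0.131 -0.177]
7 [458.7  34.6] [-0.144 -0.166]
8 [463.3  24.6] [-0.157 -0.154]
9 [468.7  15. ] [-0.168 -0.142]
10 [474.8   5.9] [-0.179 -0.128]
```

Emit:
send_rows(
  series=[
    [-0.018, -0.109, 0, 0, 0],
    [-0.018, -0.109, 0, 0, 0],
    [-0.026, -0.107, 0, 0, 0],
    [-0.026, -0.107, 0, 0, 0],
    [-0.035, -0.104, 0, 0, 0],
    [-0.035, -0.104, 0, 0, 0],
    [-0.043, -0.101, 0, 0, 0],
    [-0.043, -0.101, 0, 0, 0],
    [-0.05, -0.098, 0, 0, 0],
    [-0.05, -0.098, 0, 0, 0],
  ],
)

```text
t: 10.6
position: [453.5, 55.2, 66.0]
ee_rot: [0.441, 3.109, 0.001]
wrist_force: [1.3, 2.4, 6.6]
width: 0.1
grasp_force: 3.3
```

```bash
cat > rim.py <<'E'
from h import *
from scipy.optimize import least_squares
from scipy.spatial.transform import Rotation as R
o,c=grab("wrist")
T=np.eye(4); T[:3,:3]=R.from_rotvec(o["ee_rot"]).as_matrix(); T[:3,3]=o["position"]
P=cloud(c,T@c["hand_eye"])
q=P[190:300,220:420].reshape(-1,3); p=o["position"]; zf=np.nanmedian(P[268:282,300:342,2])
s=q[(np.hypot(*(q[:,:2]-p[:2]).T)<50)&(abs(q[:,2]-zf-10)<2.5)]
x=least_squares(lambda v:np.hypot(s[:,0]-v[0],s[:,1]-v[1])-27,p[:2],loss="soft_l1").x
d=x-[588,88.3]; print("floor",zf.round(1),"rim",len(s),x.round(1),"r",np.hypot(*d).round(1),"ang",np.degrees(np.arctan2(d[1],d[0]))%360-171.0)
print(o["t"],p.round(1),o["wrist_force"].round(2))
cv2.imwrite(f"pics/r{o['t']:.2f}.png",c["frame"][...,::-1])
E
python3 rim.py
```

```text
floor 83.4 rim 2335 [452.1  56.7] r 139.6 ang 22.103166439114005
10.6 [453.5  55.2  66. ] [1.27 2.36 6.58]
```

The platen follows, at about 22°. I continue to about 36°.

Emit:
send_rows(
  series=[
    [-0.058, -0.094, 0, 0, 0],
    [-0.058, -0.094, 0, 0, 0],
    [-0.065, -0.089, 0, 0, 0],
    [-0.065, -0.089, 0, 0, 0],
    [-0.072, -0.083, 0, 0, 0],
    [-0.072, -0.083, 0, 0, 0],
    [0, 0, 0, 0, 0],
    [0, 0, 0, 0, 0],
    [0, 0, 0, 0, 0],
    [0, 0, 0, 0, 0],
  ],
)

```text
t: 11.65
position: [465.1, 23.9, 66.1]
ee_rot: [0.441, 3.109, -0.0]
wrist_force: [-0.3, -0.4, 7.2]
width: 0.0
grasp_force: 3.3
```

```bash
python3 rim.py
```

```text
floor 83.5 rim 2359 [463.3  26.1] r 139.3 ang 35.51566759446723
11.65 [465.1  23.9  66.1] [-0.25 -0.4   7.23]
```

Emit:
send_rows(
  series=[
    [0, 0, -0.04, 0, 0],
    [0, 0, -0.04, 0, 0],
    [0, 0, -0.04, 0, 0],
    [-0.028, -0.028, 0, 0, 0],
    [-0.028, -0.028, 0, 0, 0],
    [-0.028, -0.028, 0, 0, 0],
    [-0.028, -0.028, 0, 0, 0],
    [-0.029, -0.027, 0, 0, 0],
    [-0.029, -0.027, 0, 0, 0],
    [-0.029, -0.027, 0, 0, 0],
  ],
)

```text
t: 12.7
position: [470.7, 12.5, 71.6]
ee_rot: [-0.441, -3.11, -0.001]
wrist_force: [-0.6, 3.4, -0.0]
width: -0.5
grasp_force: 1.7
```

```bash
python3 rim.py
```

```text
floor 87.5 rim 2778 [464.7  23.5] r 139.3 ang 36.72457566915185
12.7 [470.7  12.5  71.6] [-0.6   3.38 -0.03]
```

The plunger holds itself at 7 mm and the tip pushes on the rim. I keep pushing slowly towards the notch.

Emit:
send_rows(
  series=[
    [-0.03, -0.027, 0, 0, 0],
    [-0.03, -0.027, 0, 0, 0],
    [-0.03, -0.026, 0, 0, 0],
    [-0.03, -0.026, 0, 0, 0],
    [-0.031, -0.026, 0, 0, 0],
    [-0.031, -0.025, 0, 0, 0],
    [-0.031, -0.025, 0, 0, 0],
    [0, 0, 0, 0, 0],
    [0, 0, 0, 0, 0],
    [0, 0, 0, 0, 0],
  ],
)

```text
t: 13.75
position: [479.0, 0.2, 72.0]
ee_rot: [0.441, 3.11, -0.001]
wrist_force: [0.4, 2.7, 1.5]
width: -0.0
grasp_force: 1.2
```

```bash
python3 rim.py
```

```text
floor 87.6 rim 2790 [472.4  10.7] r 139.2 ang 42.88870721378976
13.75 [4.79e+02 2.00e-01 7.20e+01] [0.38 2.74 1.51]
```

Emit:
send_rows(
  series=[
    [-0.016, -0.012, 0, 0, 0],
    [-0.016, -0.012, 0, 0, 0],
    [-0.016, -0.012, 0, 0, 0],
    [-0.016, -0.012, 0, 0, 0],
    [0, 0, 0, 0, 0],
    [0, 0, 0, 0, 0],
    [0, 0, 0, 0, 0],
    [0, 0, 0, 0, 0],
    [0, 0, 0, 0, 0],
    [0, 0, 0, 0, 0],
  ],
)

```text
t: 14.8
position: [481.3, -2.8, 71.9]
ee_rot: [0.441, 3.11, 0.0]
wrist_force: [3.0, 2.6, 5.0]
width: 0.0
grasp_force: 3.0
```

```bash
python3 rim.py
```

```text
floor 89.2 rim 2795 [475.1   7. ] r 139.2 ang 44.746653691642024
14.8 [481.3  -2.8  71.9] [3.   2.61 4.98]
```

The floor rose and pushes up with 5 N, so the key has entered the notch at about 44.7°. I ease off sideways and lift clear.

Emit:
send_rows(
  series=[
    [0, 0, -0.06, 0, 0],
    [0, 0, -0.06, 0, 0],
    [0.05, 0.04, -0.04, 0, 0],
    [0.04, 0.03, -0.1, 0, 0],
    [0, 0, -0.2, 0, 0],
    [0, 0, -0.3, 0, 0],
    [0, 0, -0.4, 0, 0],
    [0, 0, -0.4, 0, 0],
    [0.4, 0, -0.4, 0, 0],
    [0, 0, 0, 0, 0],
  ],
)

```text
t: 15.85
position: [458.1, 7.7, 172.4]
ee_rot: [0.44, 3.108, -0.0]
wrist_force: [-0.1, 0.2, -0.6]
width: 0.1
grasp_force: 0.0
```

Emit:
send_rows(
  series=[
    [0.4, 0.2, -0.2, 0, 0],
    [0.4, 0.2, 0, 0, 0],
    [0, 0, 0, 0, 0],
    [0, 0, 0, 0, 0],
    [0, 0, 0, 0, 0],
    [0, 0, 0, 0, 0],
    [0, 0, 0, 0, 0],
    [0, 0, 0, 0, 0],
    [0, 0, 0, 0, 0],
    [0, 0, 0, 0, 0],
  ],
)

```text
t: 16.85
position: [425.7, 37.7, 179.8]
ee_rot: [-0.441, -3.11, 0.0]
wrist_force: [-0.1, -0.4, -0.0]
width: -0.1
grasp_force: 0.0
```

Run:
```python
from h import *
from scipy.optimize import least_squares
ims=[]
for n,(u,v) in (("scene",(345,265)),("side",(290,235))):
    o,c=grab(n); P=cloud(c,np.linalg.inv(c["view"])).reshape(-1,3)
    near=np.hypot(P[:,0]-475,P[:,1]-6)<40
    s=P[near&(P[:,2]>97)&(P[:,2]<112)]; x=least_squares(lambda p:np.hypot(s[:,0]-p[0],s[:,1]-p[1])-27,[475,6],loss="soft_l1").x
    C={"scene":(590.5,89.7),"side":(585.3,86.9)}[n]; d=x-C
    f=P[np.hypot(P[:,0]-x[0],P[:,1]-x[1])<15]; print(n,x.round(1),"floor",np.nanmedian(f[:,2]),"ang",np.degrees(np.arctan2(d[1],d[0]))%360)
    ims.append(cv2.resize(c["frame"][v-80:v+80,u-80:u+80,::-1],(400,400),interpolation=cv2.INTER_CUBIC))
cv2.imwrite("pics/end.png",np.hstack(ims)); print(o["t"],o["position"],o["wrist_force"])
```

```text
scene [479.1   7.6] floor 537.7565925422657 ang 216.39323569170708
side [472.7   4.7] floor 89.32213761258754 ang 216.1183459257151
16.9 [425.70172987  37.72216597 179.79821298] [ 0.34919856  0.29090588 -0.03143559]
```

View pics/end.png

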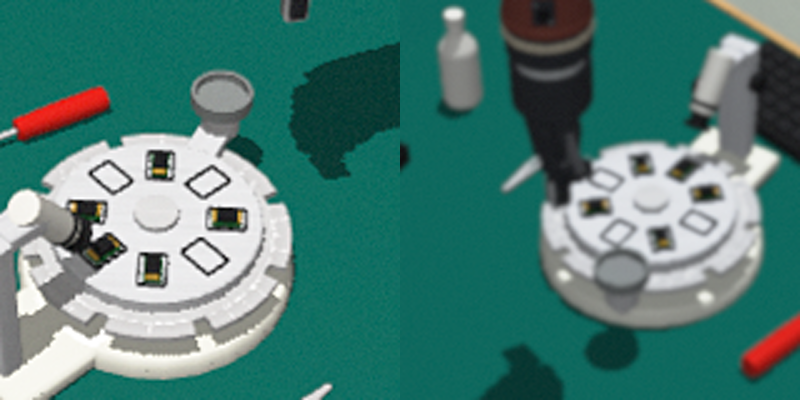

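Five modules lie in their nests and the dish stands at about 45°. The floor height reading is contaminated, so I check the plunger height again with the wrist camera.

Run:
```python
from h import *
from scipy.spatial.transform import Rotation as R
for n,x in (("scene",(479,7.6)),("side",(472.7,4.7)),("wrist",(475.5,6.5))):
    o,c=grab(n)
    if n=="wrist":
        T=np.eye(4); T[:3,:3]=R.from_rotvec(o["ee_rot"]).as_matrix(); T[:3,3]=o["position"]; T=T@c["hand_eye"]
    else: T=np.linalg.inv(c["view"])
    P=cloud(c,T).reshape(-1,3); s=P[(np.hypot(P[:,0]-x[0],P[:,1]-x[1])<34)&(P[:,2]<115)&(P[:,2]>70),2]
    h,e=np.histogram(s,bins=np.arange(76,114,2)); print(n,dict(zip(e[:-1].tolist(),h.tolist())))
```

```text
scene {76: 3, 78: 0, 80: 0, 82: 0, 84: 0, 86: 0, 88: 2, 90: 21, 92: 53, 94: 87, 96: 78, 98: 44, 100: 34, 102: 43, 104: 52, 106: 19, 108: 5, 110: 0}
side {76: 0, 78: 0, 80: 0, 82: 1, 84: 1, 86: 5, 88: 10, 90: 38, 92: 63, 94: 85, 96: 37, 98: 32, 100: 29, 102: 32, 104: 27, 106: 7, 108: 1, 110: 1}
wrist {76: 0, 78: 0, 80: 0, 82: 0, 84: 0, 86: 1, 88: 15, 90: 63, 92: 289, 94: 892, 96: 110, 98: 101, 100: 91, 102: 272, 104: 409, 106: 4, 108: 0, 110: 0}
```

The floor is at 94–95 mm and the rim at 104 mm, so the plunger is fully up. I hand in the job.

```bash
python3 -c "
from station import ctrl
print(ctrl.close_job())"
```

```text
the job is handed in; nothing more can be done
None
```

The stage is indexed one notch anticlockwise (about 45°), its plunger is fully up and locked, all five modules lie in their nests and the arm is clear; I handed the job in at about 17 s (no verdict was returned), and note that the shut fingertips sat about 19 mm behind the reported TCP, not ahead of it as stated.

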